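Bring the capsule plate to the inspection mark, lock it and hold the magnifier over it

ROBOT

A 6-joint arm with a two-finger parallel gripper is mounted at the origin on the work surface. World frame = base frame: x ahead of the robot, y to its left, z up, the work surface at z = 0. Lengths are in m, angles in rad, forces in N, time in s.
With the tool pointing down it reaches from about 0.275 to 0.725 m from the base axis. Payload 5.6 kg.
Tool frame: the origin (TCP) lies between the finger pads, 19 mm behind the fingertips; this is the grasp point; z points along the fingers, y is the direction in which the jaws open and shut (so a half turn about z gives the same grasp; the last joint's range is limited). The gripper opens to 85 mm and grips with 20 to 120 N. Pads are 22 mm wide; open, the fingers measure 114 mm over their backs; the gripper's body (76 mm by 85 mm) begins 54 mm behind the grasp point. The pads swing forward as they close: fully open they stand 13 mm farther back than shut.
Start: joints at [1.398, 0.255, 0.108, 0, -1.424, -0.285], TCP at [0.243, 0.493, 0.25] pointing down, gripper open.
Joint ranges: [-2.95, 2.95], [-1.21, 1.97], [-1.09, 1.5], [-2.87, 1.71], [-2.94, -0.07], [-3.05, 3.05]. Speed limits (rad/s): [2.57, 2.57, 3.14, 3.14, 3.14, 3.14].

INTERFACE

Orientations are given as a rotation vector (axis times angle).
In Python, from cell import get_obs, vision, workorder gives the robot as it stands. The module is installed in compiled form; this text tells all that it offers.
- The arm moves only by the tool servo_tool, never from a script. Its argument "deltas" is a list of rows, each a list of 7 numbers: the shift along the world's x, y, z in m, then the turn, a rotation vector about the world's x, y, z in rad, then the closure, from -1 (fully open) to 1 (shut), so that 0 is half open. A call has 1 to 5 rows; each row shifts and turns the pose as measured when the row begins; what a row does not reach is not made up. A row lasts 1/10 s, in which the tool goes at most 50 mm and 8.59 degrees, less where a joint would pass 70% of its speed; a pose out of reach is approached as far as the arm can. A call is refused whole if a number of a shift passes 0.05 or a number of a turn 0.15, either way. A call with a gripper value outside its range is refused whole. The fingers move at their own pace and stop on an object; the grip force is fixed at half the most. Time passes only in rows, so rows that do not move let the fingers close. It gives the time, the measured TCP pose, the force and the opening at its end, in the units of the state.
- get_obs(): the state, without advancing time (a new reading comes with each control period).
- vision.grab_frame(name): name is "side" or "top" or "wrist"; returns the picture (420x560x3 uint8, red, green, blue); there is no depth.
- vision.get_calibration(name): a dict with "mtx" (3x3 intrinsics, pixels), "R" (3x3) and "t" (3): a world point X has camera coordinates R X + t. Camera axes: x right, y down, z forward; pixel columns grow to the right and rows downward; lengths in m; the calibration is good to about 2 mm. A picture is of the moment at which its call begins: read the wrist's pose just before it. get_calibration takes no time and is no camera call; for the wrist camera it gives the pose at the moment of the call.
- workorder.sign_off(): hands the job in, once; it reports no verdict.
The state is a dict: "t": time; "qpos": joint angles; "dq": joint speeds; "joint_torque": joint torques, N m; "eef_pos": TCP position; "eef_rot": TCP orientation; "contact_force": force on the tool from outside, world axes, zero at the start; "ft_torque": the same for the moment, N m; "opening": opening from 0.0 (shut) to 1.0 (fully open).
Only numpy, scipy, OpenCV 4.12 (cv2) and the standard library are available. Lean on these libraries where they do the work, as an engineer would, in place of code of your own. Each camera call takes 0.05 s, during which the arm holds its last target. There are 200 camera calls.

TASK

Check a plate of filled capsules: loosen the clamp lever of the plate slide, slide the carriage until its pointer stands on the long mark beside the light panel, and tighten the lever fully again. Then take the magnifier by its handle, draw it up out of its rest, and hold it over the middle of the plate, about a hand's breadth above the capsules and tipped so that its lens lies nearer flat than upright, ready to look down through it. Keep it clear of the slide, leave the jar, the bottle and the tray alone, and finish while still holding the magnifier there.

Things in the scene. Friction and masses are not known exactly. Their poses are not given: they have to be found in the camera images.
- slide: Fixed plate slide: aluminium base 210 (x) x 380 (y) x 10 mm with two steel rails along its y, dark end blocks (36 mm high), a flat clamping strip on its -x side, a white light panel between the rails at its +y end, and a scale bar (33 mm high) along its +x edge. Origin: centre of the underside, on the table; z up. It faces the robot with its -x side, yaw varies.
- carriage (a joint): Travel of the carriage along the slide's +y, in m: 0 = pointer exactly on the mark, -0.165 and +0.012 = end stops. It starts 70 to 155 mm short of the mark (negative). Loosened it slides with about 5 N of friction and stays where left; clamped it holds against more than 40 N. The carriage (0.9 kg) is a frame 124 (x) x 170 (y) mm, top 42 mm above the table, carrying the capsule plate.
- plate (a point): Centre of the clear capsule plate (104 x 150 mm, long side along the slide's y, 60 white capsules standing in it), at the level of the capsule tops, 64 mm above the table. Moves with the carriage; axes parallel to the slide's.
- pointer (a point): Tip of the dark pointer on the +x edge of the carriage, 37 mm above the table, level with the plate's centre along y.
- mark (a point): The long dark mark line with a small diamond, on the scale bar, beside the middle of the light panel; the pointer tip comes to within 6 mm of this point (4 mm short of it across, 4 mm above) when the carriage is at 0.
- lever (a joint): Angle of the black clamp lever about its vertical screw, in rad: 0 = fully tightened (stop), the arm then lies along the slide's +y; it loosens counterclockwise seen from above, towards the slide's -x, up to 1.25 (stop). The clamp lets go above about 0.7. It takes 2 to 3 N at the grip point and stays where left; it rides on the carriage.
- lever_hub (a point): Top of the lever's hub on its screw axis, 83 mm above the table; at 82 mm to -x and 30 mm to -y of the plate's centre (slide axes).
- lever_grip (a point): Grip point in the lever's arm, 50 mm from the screw axis, 84 mm above the table. The arm is a bar 12 mm wide, 14 mm high, rising outwards 0.2 rad, its end 70 mm from the axis. Turned to 0 it runs along the carriage side with 24 mm between it and the capsule plate. z is up, y points along the arm from hub to end.
- rest: Fixed white block 66 (x) x 106 (y) x 60 mm high with an upright slot from above, 15 x 65 mm and 45 mm deep, long side along its y. Origin: centre of the underside, on the table.
- magnifier: Rectangular hand magnifier, about 0.13 kg, standing lens down in the slot with its handle up. Origin: centre of the lens frame's lower end, 15 mm above the table at the start; z runs along the handle (up at the start), x is square to the lens. Grey frame 12 (x) x 62 (y) x 84 (z) mm with the lens in it, then the black handle 15 (x) x 24 (y) mm from z = 84 to 161 mm.
- lens (a point): Centre of the magnifier's lens, 42 mm along z from its origin; x is square to the lens.
- handle (a point): Middle of the magnifier's handle, 122 mm along z from its origin (137 mm above the table at the start).
- jar: Bystander: white jar, 60 mm across, about 85 mm high, upright; origin at the centre of its underside. It may stand in either of two places: it and the rest swap.
- bottle: Bystander: amber bottle with a black cap, 42 mm across, about 75 mm high; origin at the centre of its underside.
- tray: Bystander: empty clear tray 100 x 150 x 35 mm; origin at the centre of its underside.
Not all that is in view belongs to the job. Of the things like the magnifier, leave any that is purple; of the rest the smaller one is meant.

How it is judged:
On the way, in this order (a step that is already met when the one before it is completed fails the run):
1. the clamp lever is loosened (value of joint lever above 0.75 rad), for 0.1 s.
2. the carriage stands with its pointer on the mark (6 mm) and the lever is tightened again (value of joint carriage between -0.006 and 0.006 m and value of joint lever below 0.15 rad), for 0.2 s.
3. the magnifier is drawn up clear of its rest (height (world z) of magnifier above 0.065 m and contact force between magnifier and the fingers above 1 N), for 0.2 s.
At the end, for the whole second after the job is handed in: Pointer within 6 mm of the mark, lever tightened (under 0.15 rad); the fingers hold the magnifier by its handle (TCP within 60 mm of its middle), touching nothing else, at rest, lens centre within 40 mm of the plate's middle from above, 45 to 140 mm over the capsules, lens within 0.9 rad of level (all of step 2 and contact force between magnifier and the fingers above 1 N and distance between the grasp point and handle below 0.06 m and contact force between magnifier and slide below 0.1 N and contact force between magnifier and rest below 0.1 N and horizontal distance between lens and plate below 0.04 m and z of lens in the frame of plate between 0.045 and 0.14 m and angle between the x axis of lens and the z axis of plate, either way round below 0.9 rad and linear speed of magnifier below 0.03 m/s); the arm keeps its last pose, push and grip.
It fails at once if the magnifier strikes the slide or its plate (contact force between magnifier and slide above 2 N).
It fails at once if the jar is moved (25 mm) (distance of jar from where it was at the start of the episode above 0.025 m).
It fails at once if the bottle is moved (25 mm) (distance of bottle from where it was at the start of the episode above 0.025 m).
It fails at once if the tray is moved (25 mm) (distance of tray from where it was at the start of the episode above 0.025 m).
It also fails if it takes over 64 s, if anything falls off the work surface, if the arm or the gripper's body presses on something with over 40 N, if the wrist force passes 120 N, or if a joint passes its speed limit or range.

## Working session

There is one attempt and no reset: what is moved stays moved. The work goes in short steps, Python scripts to look and compute and a tool call to move; the robot and the scene stay as the last step left them, time stands still between calls to the robot, and variables do not carry over. Pictures are saved under pics/ and viewed, about 8 in all and at most 12, crops included, and the job is handed in when it is done.

Besides the shell and the picture viewer there is one more tool, called after "Request:" by a JSON object that holds its "op" and its "data", one argument or row to a line. servo_tool: Moves the arm, as the interface text tells. Its arguments: {"type":"object","properties":{"deltas":{"type":"array"}},"required":["deltas"]}

```bash
mkdir -p pics; cat > h.py <<'E'
import numpy as np, cv2
from cell import get_obs, vision, workorder
def snap(cam,name):
    c=vision.get_calibration(cam); im=vision.grab_frame(cam)
    cv2.imwrite(f'pics/{name}.png',im[:,:,::-1]); np.savez(f'pics/{name}.npz',**{k:np.array(c[k]) for k in('mtx','R','t')}); return im
def ray(name,u,v,z):
    c=np.load(f'pics/{name}.npz'); R=c['R'];t=c['t'];C=-R.T@t
    d=R.T@np.linalg.solve(c['mtx'],[u,v,1]); return C+d*(z-C[2])/d[2]
def proj(name,X):
    c=np.load(f'pics/{name}.npz'); p=c['mtx']@(c['R']@np.array(X)+c['t']); return p[:2]/p[2]
E
python3 - <<'E'
from h import *
for c in('top','side'): 
    snap(c,c+'1'); k=vision.get_calibration(c); print(c,-k['R'].T@k['t'],k['R'][2])
o=get_obs();print(o)
E
```

```text
top [ 0.45443508 -0.00534206  0.99914229] [ 0.1397635  -0.00459598 -0.99017425]
side [0.47468772 1.02574597 0.89132334] [ 0.0681411  -0.79502328 -0.6027394 ]
{'t': 0.1, 'qpos': array([ 1.39762248e+00,  2.55669134e-01,  1.07162703e-01, -4.32473489e-04,
       -1.42390912e+00, -2.84619059e-01]), 'dq': array([ 6.07070165e-05, -2.17459393e-03,  4.96312034e-03,  1.26024683e-03,
        1.13676862e-03,  1.07453484e-03]), 'joint_torque': array([-4.34844842e-03, -3.87601948e+01,  2.38471752e+01,  5.37795380e+00,
       -3.83867853e-03, -1.21434574e-06]), 'eef_pos': array([0.24283986, 0.49303461, 0.24920588]), 'eef_rot': array([ 3.05803124e+00, -7.12561534e-01, -5.28956959e-04]), 'contact_force': array([-1.0982255 , -0.05997251,  0.16507176]), 'ft_torque': array([ 0.04095835,  0.03090288, -0.01418125]), 'opening': 1.0013616303168744}
```

View pics/top1.png

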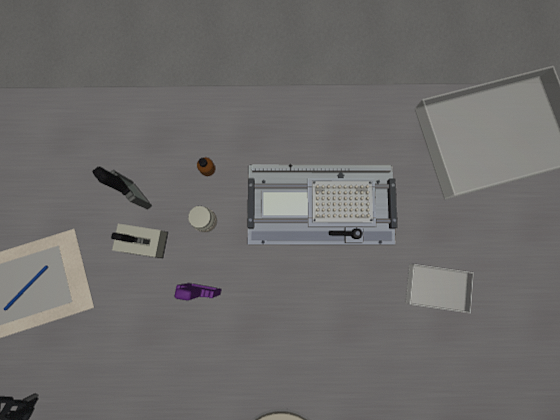

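View pics/side1.png

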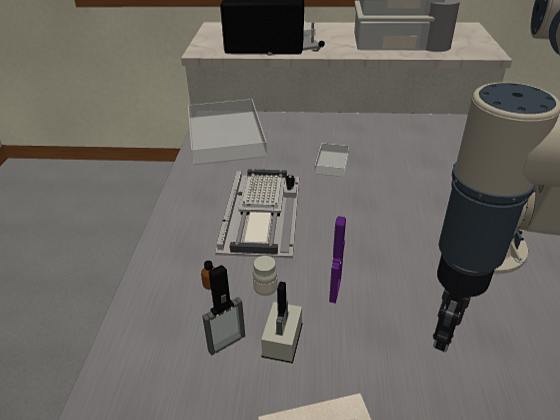

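The top view shows the slide at x 247–396 px, y 165–244 px, with the lever hub at about (356,233), arm towards +y, and the pointer near (340,176). There are three magnifier-like things in the top view:
- Purple at (197,292): excluded.
- Large black/grey one at (122,187).
- Smaller one standing in the white rest at (130,238): this is the one meant.

I'll confirm with an enlarged crop.

```bash
python3 - <<'E'
from h import *
im=cv2.imread('pics/top1.png')
a=cv2.resize(im[155:255,240:400],None,fx=5,fy=5,interpolation=cv2.INTER_CUBIC)
cv2.imwrite('pics/c_slide.png',a)
s=cv2.imread('pics/side1.png')
b=cv2.resize(im[155:310,85:230],None,fx=2.7,fy=2.7,interpolation=cv2.INTER_CUBIC)
d=cv2.resize(s[200:370,190:360],(400,b.shape[0]),interpolation=cv2.INTER_CUBIC)
cv2.imwrite('pics/c_mag.png',np.hstack([b,d]))
E
```

```text
(no output)
```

View pics/c_slide.png

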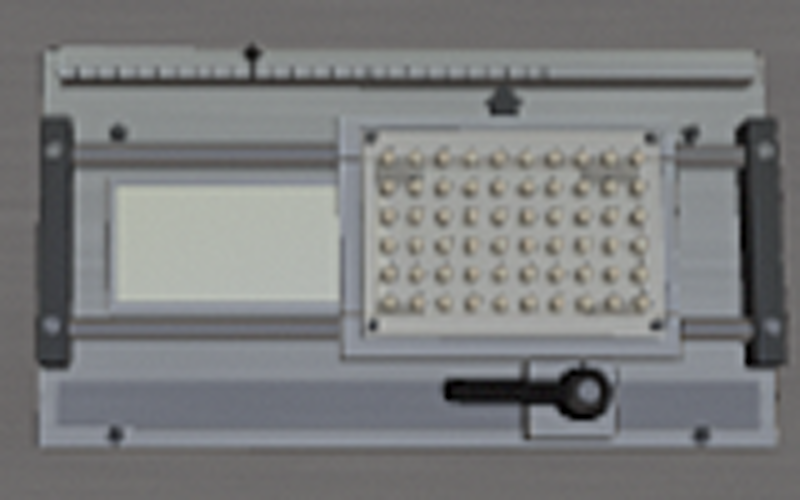

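View pics/c_mag.png

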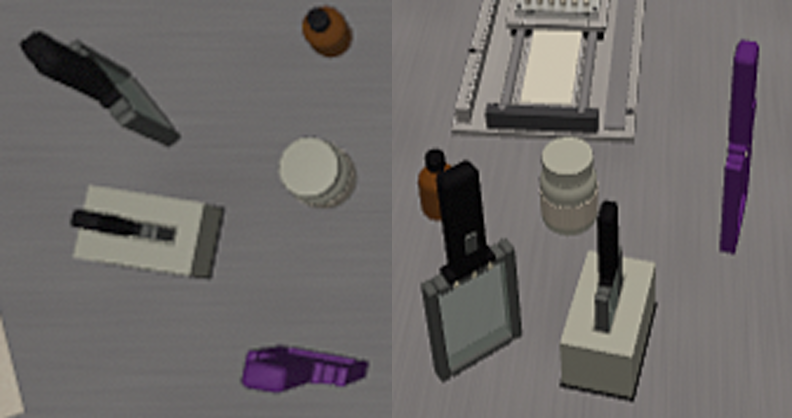

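The crops confirm it: the smaller grey/black magnifier stands in the white rest, while the larger black one is free-standing and the purple one stands apart. In the slide crop the hub is at (585,392), pointer at (503,86) and mark at (252,75).

```bash
python3 - <<'E'
from h import *
def S(x,y,z): return ray('top1',240+(x+.5)/5-.5,155+(y+.5)/5-.5,z)
def M(x,y,z): return ray('top1',85+(x+.5)/2.7-.5,155+(y+.5)/2.7-.5,z)
for n,a in dict(hub=(585,392,.083),end=(445,391,.094),ptr=(503,84,.037),mark=(252,72,.033),bl=(40,445,.01),br=(777,445,.01),plTL=(365,130,.05),plTR=(660,130,.05),plBR=(663,335,.05),plBL=(363,335,.05)).items(): print(n,S(*a).round(4))
r=[M(*p,.06) for p in((88,186),(205,203),(193,277),(75,258))]
for p in r: print('rest',p.round(4))
print(np.mean(r,0)); print('handle top',M(80,217,.176).round(4), 'jar',M(310,171,.085).round(4),'purple',M(260,372,.17).round(4),'big',M(45,50,.18).round(4),'bottle',M(320,20,.075))
E
```

```text
hub [ 0.5357 -0.1858  0.083 ]
end [ 0.536  -0.1179  0.094 ]
ptr [ 0.698  -0.1593  0.037 ]
mark [ 0.7069 -0.0312  0.033 ]
bl [0.5185 0.0796 0.01  ]
br [ 0.5137 -0.2974  0.01  ]
plTL [ 0.6719 -0.0871  0.05  ]
plTR [ 0.6701 -0.2353  0.05  ]
plBR [ 0.5664 -0.2321  0.05  ]
plBL [ 0.5682 -0.0836  0.05  ]
rest [0.5681 0.3934 0.06  ]
rest [0.5513 0.2872 0.06  ]
rest [0.485  0.2959 0.06  ]
rest [0.5033 0.402  0.06  ]
[0.52695262 0.34461877 0.06      ]
handle top [0.5295 0.3493 0.176 ] jar [0.576  0.1877 0.085 ] purple [0.4072 0.206  0.17  ] big [0.6641 0.3821 0.18  ] bottle [0.71594438 0.18309749 0.075     ]
```

Request:
{"op": "servo_tool", "data": {
  "deltas": [
    [0.02,-0.042,0,0,0,-0.08,0.2],
    [0.02,-0.042,0,0,0,-0.08,0.2],
    [0.02,-0.042,0,0,0,-0.08,0.2],
    [0.02,-0.042,0,0,0,-0.08,0.2],
    [0.02,-0.042,0,0,0,-0.08,0.2]
  ]
}}

```text
t: 0.6
eef_pos: [0.342, 0.2789, 0.2448]
eef_rot: [2.845, -1.313, -0.004]
contact_force: [1.2, 0.1, 1.1]
opening: 0.403
```

Request:
{"op": "servo_tool", "data": {
  "deltas": [
    [0.02,-0.042,0,0,0,-0.08,0.2],
    [0.02,-0.042,0,0,0,-0.08,0.2],
    [0.02,-0.042,0,0,0,-0.08,0.2],
    [0.02,-0.042,0,0,0,-0.08,0.2],
    [0.02,-0.042,0,0,0,-0.08,0.2]
  ]
}}

```text
t: 1.1
eef_pos: [0.4426, 0.0592, 0.2441]
eef_rot: [2.514, -1.87, -0.009]
contact_force: [1.9, 0.9, -0.5]
opening: 0.398
```

Request:
{"op": "servo_tool", "data": {
  "deltas": [
    [0.019,-0.039,0,0,0,-0.06,0.2],
    [0.019,-0.039,-0.01,0,0,-0.06,0.2],
    [0.019,-0.039,-0.02,0,0,-0.06,0.2],
    [0.019,-0.039,-0.02,0,0,-0.06,0.2],
    [0.019,-0.039,-0.02,0,0,-0.06,0.2]
  ]
}}

```text
t: 1.6
eef_pos: [0.5408, -0.1456, 0.1738]
eef_rot: [2.194, -2.244, -0.005]
contact_force: [1.2, 0.5, 0.2]
opening: 0.4
```

Request:
{"op": "servo_tool", "data": {
  "deltas": [
    [0,0,0,0,0,0,0.2]
  ]
}}

```text
t: 1.7
eef_pos: [0.5399, -0.1492, 0.1691]
eef_rot: [2.183, -2.248, -0.013]
contact_force: [-0.3, 0.5, -0.5]
opening: 0.401
```

```bash
python3 - <<'E'
from h import *
snap('wrist','w1'); 
from scipy.spatial.transform import Rotation as R
o=get_obs();print(o['eef_pos'],R.from_rotvec(o['eef_rot']).as_matrix().round(3),o['qpos'])
for p in([.5357,-.1858,.083],[.536,-.1358,.091],[.536,-.118,.1]): print(proj('w1',p))
E
```

```text
[ 0.53992578 -0.14781889  0.17063509] [[-0.027 -1.    -0.01 ]
 [-1.     0.027  0.001]
 [-0.     0.01  -1.   ]] [ 1.17837938e-02  3.16428842e-01 -1.10689477e-02 -7.02327214e-04
 -1.25303924e+00 -3.85732401e-02]
[282.09166889 178.0180654 ]
[283.67600321 245.79893297]
[284.56198008 272.88263152]
```

View pics/w1.png

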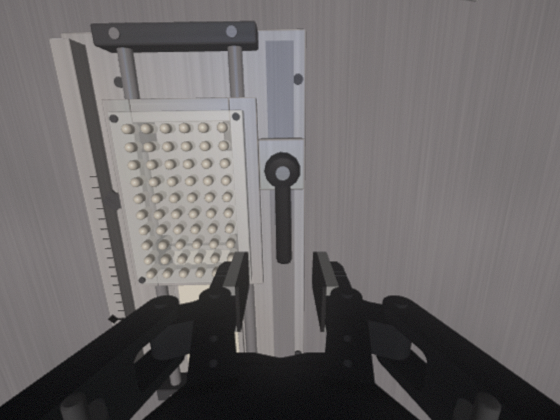

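The wrist view shows the lever hub at (282,170) and the arm end at (284,262), pointing straight at the open jaws. The hub sits about 6 mm further towards -y than the top view gave.

Request:
{"op": "servo_tool", "data": {
  "deltas": [
    [-0.003,0.008,-0.02,0,0,0.01,0.2],
    [0,0,-0.02,0,0,0,0.2],
    [0,0,-0.02,0,0,0,0.2],
    [0,0,-0.015,0,0,0,0.2],
    [0,0,-0.005,0,0,0,0.2]
  ]
}}

```text
t: 2.25
eef_pos: [0.5372, -0.137, 0.091]
eef_rot: [2.205, -2.234, -0.006]
contact_force: [0.1, -0.3, 0.4]
opening: 0.401
```

```bash
python3 - <<'E'
from h import *
print(ray('w1',282,171,.083),ray('w1',284,263,.09),ray('w1',119,202,.037),ray('w1',112,320,.033))
o=get_obs();print(o['eef_pos'],o['contact_force'])
E
```

```text
[ 0.53562768 -0.19092151  0.083     ] [ 0.53610491 -0.12100097  0.09      ] [ 0.683036   -0.16005422  0.037     ] [ 0.71673058 -0.03243122  0.033     ]
[ 0.53722035 -0.13700729  0.09098218] [ 0.05179557 -0.27127168  0.42398196]
```

Request:
{"op": "servo_tool", "data": {
  "deltas": [
    [-0.001,0,-0.005,0,0,0,1],
    [0,0,0,0,0,0,1],
    [0,0,0,0,0,0,1],
    [0,0,0,0,0,0,1]
  ]
}}

```text
t: 2.65
eef_pos: [0.5363, -0.136, 0.086]
eef_rot: [2.208, -2.23, -0.005]
contact_force: [1.7, -2.5, -6.1]
opening: 0.128
```

Request:
{"op": "servo_tool", "data": {
  "deltas": [
    [-0.0057,-0.0003,0,0,0,0.11,1],
    [-0.0056,-0.0009,0,0,0,0.11,1],
    [-0.0055,-0.0015,0,0,0,0.11,1],
    [-0.0053,-0.0021,0,0,0,0.11,1],
    [-0.005,-0.0027,0,0,0,0.11,1]
  ]
}}

```text
t: 3.15
eef_pos: [0.5081, -0.1441, 0.0859]
eef_rot: [2.743, -1.522, -0.005]
contact_force: [2.4, -3.9, -7.8]
opening: 0.131
```

Request:
{"op": "servo_tool", "data": {
  "deltas": [
    [-0.0047,-0.0032,0,0,0,0.11,1],
    [-0.0043,-0.0037,0,0,0,0.11,1],
    [-0.0038,-0.0042,0,0,0,0.11,1],
    [-0.0034,-0.0046,0,0,0,0.11,1],
    [-0.0028,-0.0049,0,0,0,0.11,1]
  ]
}}

```text
t: 3.65
eef_pos: [0.4884, -0.1664, 0.0859]
eef_rot: [3.06, -0.69, -0.001]
contact_force: [3.6, -3.0, -8.8]
opening: 0.127
```

Request:
{"op": "servo_tool", "data": {
  "deltas": [
    [0,0,0,0,0,0,1]
  ]
}}

```text
t: 3.75
eef_pos: [0.4882, -0.1667, 0.0859]
eef_rot: [3.061, -0.689, -0.0]
contact_force: [2.8, -1.4, -7.7]
opening: 0.126
```

Request:
{"op": "servo_tool", "data": {
  "deltas": [
    [0,0.006,0,0,0,0,1],
    [0,0.012,0,0,0,0,1],
    [0,0.012,0,0,0,0,1],
    [0,0.012,0,0,0,0,1],
    [0,0.012,0,0,0,0,1]
  ]
}}

```text
t: 4.25
eef_pos: [0.4894, -0.1153, 0.0859]
eef_rot: [3.05, -0.716, 0.004]
contact_force: [3.7, -6.7, -10.2]
opening: 0.127
```

```bash
python3 - <<'E'
from h import *
im=snap('top','top2'); a=cv2.resize(im[155:255,240:400],None,fx=5,fy=5,interpolation=cv2.INTER_CUBIC)
cv2.imwrite('pics/c2.png',a[:,:,::-1]); o=get_obs();print(o['eef_pos'],o['eef_rot'],o['contact_force'])
E
```

```text
[ 0.48928048 -0.11363948  0.08583098] [ 3.05113081e+00 -7.15448341e-01  2.87438814e-03] [ 3.03669657  1.25252962 -6.38151153]
```

View pics/c2.png

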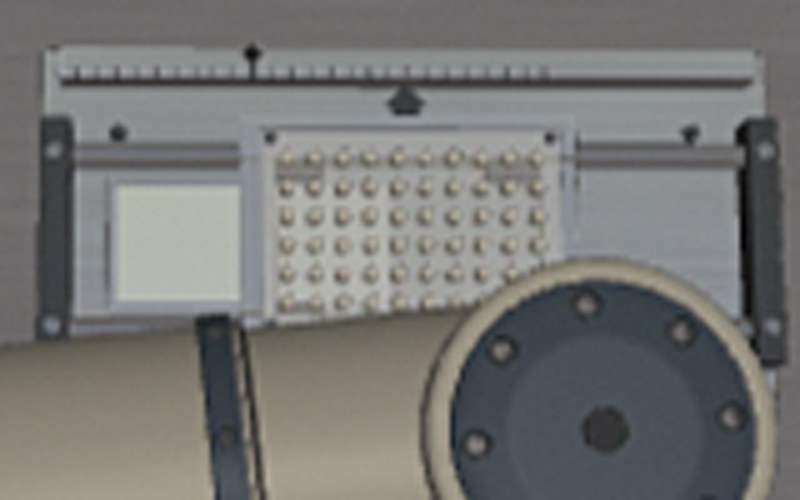

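The pointer is now at crop x=404 and the mark at 252, so about 77 mm of travel remain.

Request:
{"op": "servo_tool", "data": {
  "deltas": [
    [0,0.012,0,0,0,0.01,1],
    [0,0.012,0,0,0,0.01,1],
    [0.0005,0.012,0,0,0,0,1],
    [0,0.012,0,0,0,0,1],
    [0.0005,0.012,0,0,0,0,1]
  ]
}}

```text
t: 4.8
eef_pos: [0.49, -0.0557, 0.0858]
eef_rot: [3.048, -0.703, 0.002]
contact_force: [2.3, -5.8, -7.6]
opening: 0.13
```

Request:
{"op": "servo_tool", "data": {
  "deltas": [
    [0,0.009,0,0,0,0,1],
    [0,0.004,0,0,0,0,1],
    [0,0,0,0,0,0,1]
  ]
}}

```text
t: 5.1
eef_pos: [0.4902, -0.0423, 0.0858]
eef_rot: [3.045, -0.71, 0.003]
contact_force: [1.1, -1.2, -6.6]
opening: 0.124
```

```bash
cat > ptr.py <<'E'
from h import *
import sys
def cen(im,box,thr):
    x0,x1,y0,y1=box; g=im[y0:y1,x0:x1].mean(2); w=np.clip(thr-g,0,None); return x0+(w.sum(0)*np.arange(x1-x0)).sum()/w.sum(), w
n=sys.argv[1]; im=snap('top',n); a=cv2.resize(im[155:205,240:400],None,fx=5,fy=5,interpolation=cv2.INTER_CUBIC)
old=cv2.imread('pics/top1.png')
T=old[170:179,333:348]
r=cv2.matchTemplate(cv2.resize(im[165:185,270:360][:,:,::-1],None,fx=5,fy=5,interpolation=cv2.INTER_CUBIC),cv2.resize(T,None,fx=5,fy=5,interpolation=cv2.INTER_CUBIC),cv2.TM_CCOEFF_NORMED)
_,m,_,p=cv2.minMaxLoc(r); print('match',m,'shift px',(333-270)-p[0]/5)
o=get_obs();print(o['eef_pos'],o['eef_rot'],o['contact_force'])
print('mark->',cen(im,(286,296,162,168),70)[0])
cv2.imwrite(f'pics/{n}c.png',a[:,:,::-1])
E
python3 ptr.py top3
```

```text
match 0.9597206115722656 shift px 48.0
[ 0.49022474 -0.04234525  0.08583827] [ 3.04519033e+00 -7.10080358e-01  2.47630901e-03] [ 2.298891    0.35520104 -6.759015  ]
mark-> 289.8498452012384
```

View pics/top3c.png

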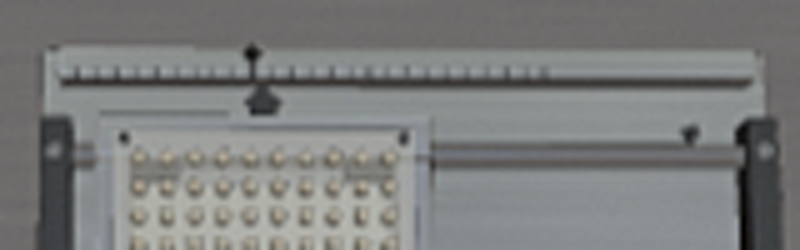

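The pointer is at crop x=263 and the mark at 252, so about 5.5 mm remain.

Request:
{"op": "servo_tool", "data": {
  "deltas": [
    [0,0.0058,0,0,0,0,1],
    [0,0,0,0,0,0,1]
  ]
}}

```text
t: 5.35
eef_pos: [0.4903, -0.0368, 0.0859]
eef_rot: [3.045, -0.714, 0.003]
contact_force: [0.3, 2.4, -5.0]
opening: 0.129
```

```bash
python3 ptr.py top4
```

```text
match 0.963559091091156 shift px 50.4
[ 0.49031435 -0.03673451  0.08586469] [ 3.04510481e+00 -7.13853829e-01  2.65340276e-03] [ 1.61478819  1.89871675 -6.41918154]
mark-> 289.8634294385432
```

Request:
{"op": "servo_tool", "data": {
  "deltas": [
    [0.0028,0.0051,0,0,0,-0.112,1],
    [0.0034,0.0047,0,0,0,-0.112,1],
    [0.0039,0.0043,0,0,0,-0.112,1],
    [0.0043,0.0039,0,0,0,-0.112,1],
    [0.0047,0.0034,0,0,0,-0.112,1]
  ]
}}

```text
t: 5.9
eef_pos: [0.5107, -0.0144, 0.0859]
eef_rot: [2.716, -1.558, -0.001]
contact_force: [3.9, -1.7, -9.2]
opening: 0.126
```

```bash
python3 ptr.py top5; python3 - <<'E'
from h import *
o=get_obs();r=o['eef_rot'];p=o['eef_pos'];th=2*np.arctan2(r[1],r[0])-np.pi/2+3.151
print(th,p[0]+.0515*np.sin(th),p[1]-.0515*np.cos(th))
E
```

```text
match 0.9639738202095032 shift px 50.4
[ 0.51127307 -0.01411675  0.08587563] [ 2.71170024e+00 -1.56577090e+00 -4.64428584e-04] [ 1.80011207 -0.02836071 -6.05269488]
mark-> 289.86170212765956
0.5329120689124922 0.5374373199427563 -0.05847530906402479
```

Request:
{"op": "servo_tool", "data": {
  "deltas": [
    [0.005,0.0025,0,0,0,-0.112,1],
    [0.0053,0.0019,0,0,0,-0.112,1],
    [0.0055,0.0013,0,0,0,-0.112,1],
    [0.0056,0.0006,0,0,0,-0.112,1],
    [0.0057,0,0,0,0,-0.112,1]
  ]
}}

```text
t: 6.45
eef_pos: [0.5394, -0.0069, 0.0859]
eef_rot: [2.166, -2.266, -0.005]
contact_force: [-7.7, 3.2, -2.0]
opening: 0.123
```

Request:
{"op": "servo_tool", "data": {
  "deltas": [
    [0.002,0,0,0,0,-0.02,1]
  ]
}}

```text
t: 6.55
eef_pos: [0.5395, -0.0069, 0.0858]
eef_rot: [2.142, -2.285, -0.01]
contact_force: [-9.4, 3.1, 3.9]
opening: 0.124
```

```bash
python3 ptr.py top6
```

```text
match 0.562310516834259 shift px 27.200000000000003
[ 0.53941776 -0.00691618  0.08589617] [ 2.14304379 -2.28333097 -0.01021914] [-6.3210051   2.23646994 -0.35819991]
mark-> 289.8535433070866
```

Request:
{"op": "servo_tool", "data": {
  "deltas": [
    [0,0,0,0,0,0,0.2],
    [0,0,0,0,0,0,0.2],
    [0,0,0.02,0,0,0,0.2],
    [0,0,0.04,0,0,0,0],
    [0,0,0.04,0,0,0,-0.5]
  ]
}}

```text
t: 7.1
eef_pos: [0.5365, -0.0087, 0.1869]
eef_rot: [2.148, -2.269, -0.015]
contact_force: [1.8, 0.5, 0.3]
opening: 0.654
```

Request:
{"op": "servo_tool", "data": {
  "deltas": [
    [0,0.02,0.04,0,0,0,-1],
    [0,0.04,0.04,0,0,0,-1],
    [0,0.04,0,0,0,0,-1],
    [0,0.04,0,0,0,0,-1],
    [0,0.04,0,0,0,0,-1]
  ]
}}

```text
t: 7.6
eef_pos: [0.5399, 0.1663, 0.279]
eef_rot: [-2.154, 2.281, -0.006]
contact_force: [0.6, -0.2, -0.0]
opening: 1.001
```

```bash
python3 ptr.py top7; python3 - <<'E'
from h import *
im=cv2.imread('pics/top7.png'); cv2.imwrite('pics/c7.png',cv2.resize(im[155:255,110:400],None,fx=2.75,fy=2.75,interpolation=cv2.INTER_CUBIC))
E
```

```text
match 0.9633562564849854 shift px 50.4
[0.53977462 0.17145036 0.27796945] [-2.15765534  2.27704215 -0.00348641] [0.63761716 4.04066901 0.52234249]
mark-> 289.8426073131956
```

View pics/c7.png

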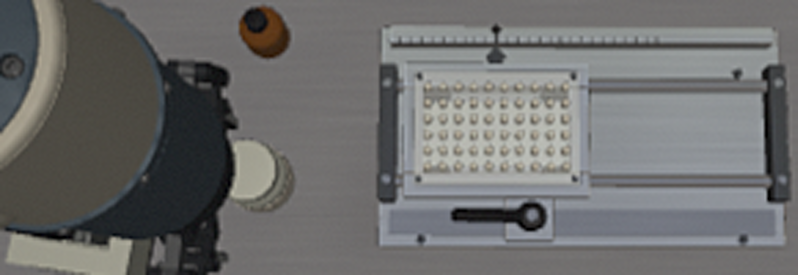

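The pointer stands on the mark and the lever lies along the slide again. Next is the rest.

Request:
{"op": "servo_tool", "data": {
  "deltas": [
    [-0.003,0.04,0,0,0,-0.03,-1],
    [-0.003,0.04,0,0,0,-0.03,-1],
    [-0.003,0.04,0,0,0,-0.03,-1],
    [-0.003,0.04,0,0,0,-0.01,-1],
    [-0.002,0.01,0,0,0,0,-1]
  ]
}}

```text
t: 8.15
eef_pos: [0.5259, 0.3477, 0.2828]
eef_rot: [-2.038, 2.374, -0.009]
contact_force: [0.2, -0.0, -0.5]
opening: 1.001
```

Request:
{"op": "servo_tool", "data": {
  "deltas": [
    [0,0,0,0,0,0,-1]
  ]
}}

```text
t: 8.25
eef_pos: [0.5258, 0.3489, 0.283]
eef_rot: [-2.041, 2.37, -0.01]
contact_force: [0.2, -0.0, 0.9]
opening: 0.998
```

```bash
python3 - <<'E'
from h import *
snap('wrist','w2'); o=get_obs(); print(o['eef_pos'],o['eef_rot'])
E
```

```text
[0.52589934 0.3481918  0.2830335 ] [-2.04020468  2.37089644 -0.00948162]
```

View pics/w2.png

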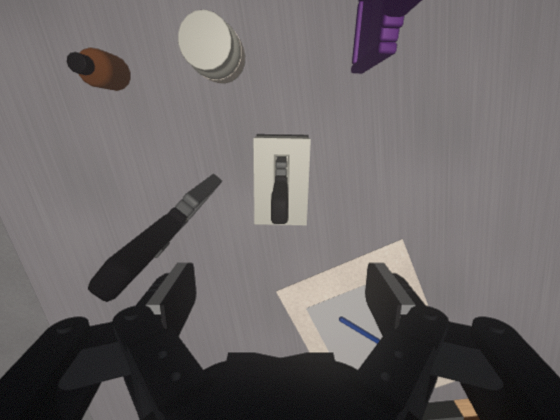

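```bash
python3 - <<'E'
from h import *
r=[ray('w2',*p,.06) for p in((254,137),(309,138),(307,225),(254,224))]
print(np.round(r,4),np.mean(r,0)); print('top end',ray('w2',280,205,.176),ray('w2',279,221,.176),'neck',ray('w2',281,166,.06))
for p in ([.527,.345,.176],[.527,.345,.06]): print(proj('w2',p))
E
```

```text
[[0.5495 0.2866 0.06  ]
 [0.4869 0.2971 0.06  ]
 [0.5021 0.4026 0.06  ]
 [0.5681 0.3916 0.06  ]] [0.52664927 0.34446115 0.06      ]
top end [0.52525447 0.33901336 0.176     ] [0.52814916 0.35266506 0.176     ] neck [0.52357876 0.32422113 0.06      ]
[278.98930998 212.16318749]
[280.73395062 183.44022201]
```

The wrist view shows the rest at (254–309, 137–225) with the handle top near (280,213). The rest centre comes out at (0.527, 0.3445), which agrees with the top view.

Request:
{"op": "servo_tool", "data": {
  "deltas": [
    [0.001,-0.0035,-0.03,0,0,-0.01,-1],
    [0,0,-0.035,0,0,0,-1],
    [0,0,-0.035,0,0,0,-1],
    [0,0,-0.03,0,0,0,-1],
    [0,0,-0.008,0,0,0,-1]
  ]
}}

```text
t: 8.8
eef_pos: [0.5302, 0.3373, 0.1474]
eef_rot: [-2.017, 2.376, -0.013]
contact_force: [0.6, 0.2, 0.1]
opening: 0.998
```

Request:
{"op": "servo_tool", "data": {
  "deltas": [
    [0,0,0,0,0,0,-1]
  ]
}}

```text
t: 8.9
eef_pos: [0.5305, 0.3358, 0.1474]
eef_rot: [-2.016, 2.378, -0.014]
contact_force: [-0.2, -0.1, 0.2]
opening: 1.0
```

Request:
{"op": "servo_tool", "data": {
  "deltas": [
    [-0.0035,0.009,-0.008,0,0,0,-1],
    [0,0,0,0,0,0,-1]
  ]
}}

```text
t: 9.1
eef_pos: [0.5285, 0.3451, 0.1422]
eef_rot: [-2.012, 2.375, -0.014]
contact_force: [-0.4, 0.3, -0.2]
opening: 0.999
```

Request:
{"op": "servo_tool", "data": {
  "deltas": [
    [-0.001,0,-0.003,0,0,0,1],
    [0,0,0,0,0,0,1],
    [0,0,0,0,0,0,1],
    [0,0,0,0,0,0,1],
    [0,0,0,0,0,0,1]
  ]
}}

```text
t: 9.6
eef_pos: [0.5284, 0.347, 0.143]
eef_rot: [-2.01, 2.369, -0.014]
contact_force: [-1.8, 3.2, 0.4]
opening: 0.164
```

Request:
{"op": "servo_tool", "data": {
  "deltas": [
    [0,0,0,0,0,0,1],
    [0,0,0,0,0,0,1],
    [0,0,0,0,0,0,1]
  ]
}}

```text
t: 9.9
eef_pos: [0.5278, 0.3471, 0.1429]
eef_rot: [-2.01, 2.37, -0.012]
contact_force: [-1.2, 0.8, 0.3]
opening: 0.165
```

Request:
{"op": "servo_tool", "data": {
  "deltas": [
    [0,0,0.01,0,0,0,1],
    [0,0,0.02,0,0,0,1],
    [0,0,0.025,0,0,0,1],
    [0,0,0.03,0,0,0,1],
    [0,0,0.03,0,0,0,1]
  ]
}}

```text
t: 10.4
eef_pos: [0.5259, 0.3452, 0.2569]
eef_rot: [-2.016, 2.378, -0.013]
contact_force: [0.5, 1.7, -2.2]
opening: 0.166
```

Request:
{"op": "servo_tool", "data": {
  "deltas": [
    [0,0,0.03,0,0,0,1],
    [0,0,0.03,0,0,0,1],
    [0,0,0.03,0,0,0,1],
    [0,0,0.01,0,0,0,1],
    [0,0,0,0,0,0,1]
  ]
}}

```text
t: 10.9
eef_pos: [0.5273, 0.3437, 0.3688]
eef_rot: [-2.008, 2.371, -0.017]
contact_force: [0.9, 0.6, -2.6]
opening: 0.171
```

Request:
{"op": "servo_tool", "data": {
  "deltas": [
    [0.002,-0.03,0,0,0,0.015,1],
    [0.002,-0.037,0,0,-0.05,0.015,1],
    [0.002,-0.037,0,0,-0.1,0.015,1],
    [0.002,-0.037,0,0,-0.1,0.015,1],
    [0.002,-0.037,0,0,-0.1,0.015,1]
  ]
}}

```text
t: 11.4
eef_pos: [0.5387, 0.1638, 0.3613]
eef_rot: [-1.915, 2.074, -0.351]
contact_force: [1.0, -0.1, 0.1]
opening: 0.167
```

Request:
{"op": "servo_tool", "data": {
  "deltas": [
    [0.002,-0.037,0,0,-0.1,0.015,1],
    [0.002,-0.037,0,0,-0.1,0.015,1],
    [0.002,-0.037,0,0,-0.1,0.015,1],
    [0.002,-0.037,0,0,-0.1,0.015,1],
    [0,0,0,0,0,0,1]
  ]
}}

```text
t: 11.9
eef_pos: [0.5377, 0.0053, 0.3516]
eef_rot: [-1.733, 1.743, -0.669]
contact_force: [-0.8, -0.2, -2.3]
opening: 0.168
```

```bash
cat > st.py <<'E'
from h import *
from scipy.spatial.transform import Rotation as R
o=get_obs();M=R.from_rotvec(o['eef_rot']).as_matrix();p=o['eef_pos']
print('tcp',p.round(4),'z',M[:,2].round(3),'y',M[:,1].round(3),'lens',(p+.086*M[:,2]).round(4),'q',o['qpos'].round(2),o['opening'])
E
python3 st.py
```

```text
tcp [0.5377 0.0053 0.3516] z [ 0.71   0.052 -0.702] y [-0.704  0.028 -0.709] lens [0.5987 0.0098 0.2912] q [ 0.43 -0.28 -0.6   0.5  -0.55 -0.78] 0.167606783950614
```

Request:
{"op": "servo_tool", "data": {
  "deltas": [
    [0.004,-0.02,0,0,-0.11,0,1],
    [0.005,-0.02,-0.01,0,-0.11,0,1],
    [0,0,-0.03,0,0,0,1],
    [0,0,-0.03,0,0,0,1],
    [0,0,-0.02,0,0,0,1]
  ]
}}

```text
t: 12.4
eef_pos: [0.5313, -0.0568, 0.2987]
eef_rot: [-1.657, 1.646, -0.75]
contact_force: [0.4, -0.1, -1.9]
opening: 0.164
```

```bash
python3 st.py
```

```text
tcp [ 0.5313 -0.0568  0.2987] z [ 0.792  0.066 -0.606] y [-0.609  0.026 -0.793] lens [ 0.5995 -0.0511  0.2466] q [ 0.14 -0.28 -0.88  0.73 -0.07 -0.84] 0.1644875567863168
```

The wrist is close to its q5 limit, so I'll back off the tilt slightly and swing the azimuth to get room.

Request:
{"op": "servo_tool", "data": {
  "deltas": [
    [0,0,0.01,0,0.12,0,1],
    [0.008,-0.004,0,0,0,0.1,1],
    [0.008,-0.004,0,0,0,0.1,1],
    [0.008,-0.004,0,0,0,0.1,1],
    [0.008,-0.004,0,0,0,0.1,1]
  ]
}}

```text
t: 12.9
eef_pos: [0.5421, -0.1086, 0.2989]
eef_rot: [-1.805, 1.606, -0.687]
contact_force: [-0.8, -1.9, -2.0]
opening: 0.169
```

```bash
python3 st.py
```

```text
tcp [ 0.5421 -0.1086  0.2989] z [ 0.732  0.108 -0.673] y [-0.67  -0.069 -0.739] lens [ 0.605  -0.0993  0.241 ] q [ 0.02 -0.18 -0.43 -0.2  -0.49  0.23] 0.1691248955358279
```

Request:
{"op": "servo_tool", "data": {
  "deltas": [
    [0.004,0.005,0,0,0,0.12,1],
    [0.004,0.005,0,0,0,0.12,1],
    [0.004,0.005,0,0,0,0.12,1],
    [0.004,0.005,0,0,0,0.12,1],
    [0.004,0.005,0,0,0,0.12,1]
  ]
}}

```text
t: 13.4
eef_pos: [0.5553, -0.0886, 0.2938]
eef_rot: [-2.116, 1.059, -0.431]
contact_force: [-0.1, 0.1, -2.0]
opening: 0.169
```

```bash
python3 st.py
```

```text
tcp [ 0.5553 -0.0886  0.2938] z [ 0.57   0.454 -0.685] y [-0.554 -0.403 -0.728] lens [ 0.6043 -0.0496  0.2349] q [-0.34  0.06 -0.03 -0.76 -1.11  1.2 ] 0.1693420932254603
```

Request:
{"op": "servo_tool", "data": {
  "deltas": [
    [0.004,0.005,-0.015,0.03,-0.04,0,1],
    [0.004,0.005,-0.02,0.03,-0.04,0,1],
    [0.003,0.005,-0.02,0,0,0,1],
    [0,0,-0.015,0,0,0,1],
    [0,0,0,0,0,0,1]
  ]
}}

```text
t: 13.9
eef_pos: [0.567, -0.076, 0.2171]
eef_rot: [-2.032, 1.014, -0.469]
contact_force: [-0.1, -0.2, -1.0]
opening: 0.168
```

```bash
python3 st.py
```

```text
tcp [ 0.567  -0.076   0.2171] z [ 0.618  0.494 -0.611] y [-0.496 -0.359 -0.791] lens [ 0.6202 -0.0335  0.1645] q [-0.4   0.14 -0.15 -0.97 -1.01  1.48] 0.1683853582126979
```

Request:
{"op": "servo_tool", "data": {
  "deltas": [
    [0,0.002,0,0,0,0,1],
    [0,0,0,0,0,0,1],
    [0,0,0,0,0,0,1]
  ]
}}

```text
t: 14.2
eef_pos: [0.5673, -0.074, 0.2184]
eef_rot: [-2.033, 1.012, -0.469]
contact_force: [0.0, -0.0, -1.8]
opening: 0.17
```

```bash
python3 - <<'E'
from h import *
a=snap('side','s9'); b=snap('top','t9')
A=cv2.resize(a[150:270,200:330],None,fx=3,fy=3,interpolation=cv2.INTER_CUBIC)
B=cv2.resize(b[155:255,240:370],(390,360),interpolation=cv2.INTER_CUBIC)
cv2.imwrite('pics/c9.png',np.hstack([A,B])[:,:,::-1])
print('side crop lens', (proj('s9',[.6202,-.032,.1645])-[200,150])*3,'plate',(proj('s9',[.6195,-.03,.064])-[200,150])*3)
print('top crop lens', (proj('t9',[.6202,-.032,.1645])-[240,155])*[3,3.6])
E
python3 st.py
```

```text
side crop lens [166.56113587  99.575063  ] plate [172.13190328 190.1589917 ]
top crop lens [156.97073213 133.80048374]
tcp [ 0.5673 -0.074   0.2185] z [ 0.618  0.494 -0.612] y [-0.495 -0.36  -0.791] lens [ 0.6205 -0.0316  0.1659] q [-0.4   0.14 -0.15 -0.97 -1.    1.48] 0.16977436811477162
```

View pics/c9.png

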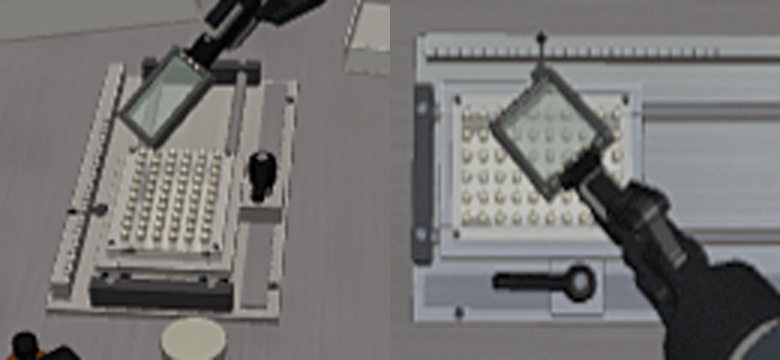

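The side crop shows the lens centre at (166,97), predicted (167,100). The top crop shows it at (162,128), predicted (157,134). The magnifier sits clear over the plate, with the pointer on the mark and the lever along the slide, so I'm handing in.

```bash
python3 -c "
from h import *
print(workorder.sign_off())"
```

```text
the job is handed in; nothing more can be done
None
```

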